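# Shim the rocking bench scale

## Robot

A 7-joint arm with a two-finger parallel gripper is mounted at the origin on the work surface. World frame = base frame: x ahead of the robot, y to its left, z up, the work surface at z = 0. Lengths are in m, angles in rad, forces in N, time in s.
With the tool pointing down it reaches from about 0.4 to 0.85 m from the base axis. Payload 4.5 kg.
Tool frame: the origin (TCP) lies on the centre line of the jaws, within the pads' length; the fingertips stand 11 mm ahead of it and the grasp point (between the pads) lies 8 mm behind it (arm.tip_reach is the distance from the TCP to the fingertips, in m); z points along the fingers, y is the line along which they close (so a half turn about z gives the same grasp; the last joint's range is limited). The gripper opens to 85 mm and grips with 20 to 120 N. Pads are 22 mm wide; open, the fingers measure 114 mm over their backs; the gripper's body (76 mm by 85 mm) begins 54 mm behind the grasp point. The pads swing forward as they close: fully open they stand 13 mm farther back than shut.
Start: joints at [1.283, 0.689, -0.195, 1.565, 0.157, 0.902, -0.215], TCP at [0.198, -0.593, 0.242] pointing down, gripper open.
Joint ranges: [-3.01, 3.01], [-0.46, 2.08], [-1.47, 1.51], [0.13, 2.56], [-1, 4.14], [0.04, 2.09], [-2.66, 2.66]. Speed limits (rad/s): [2.57, 2.57, 3.14, 3.14, 3.14, 3.14, 3.14].

## Interface

Orientations are given as [roll, pitch, yaw] about the fixed x, y, z axes, in that order (R = Rz(yaw) Ry(pitch) Rx(roll)).
In Python, from cell import arm gives the robot as it stands.
- The arm moves only by the tool drive_tool, never from a script. Its arguments are lists of equal length, an entry for each row: "turn": the turn, a rotation vector about the world's x, y, z in rad, a list of three; "offset": the shift along the world's x, y, z in mm, a list of three; "jaw": the opening in per cent of the stroke, from 0 (shut) to 100 (fully open). A call has 1 to 10 rows; each row is the pose to reach, as a shift and turn from the pose commanded when the call began; what a row does not reach only later rows make up. A row lasts 1/8 s, in which the tool goes at most 62.5 mm and 10.7 degrees, less where a joint would pass 70% of its speed; a pose out of reach is approached as far as the arm can. A call with a gripper value outside its range is refused whole. The fingers move at their own pace and stop on an object; "grip_force" is the grip in N (left out, the last holds). Time passes only in rows, so rows that repeat a pose let the fingers close. It gives the time, the measured TCP pose, the force, the opening and the grip force at its end, in the units of the state.
- arm.read_state(): the state, without advancing time (a new reading comes with each control period).
- arm.grab_frame(name): name is "side" or "top" or "wrist"; returns a dict with "pixels" (384x512x3 uint8, red, green, blue), "depth" (384x512 float32, m along the optical axis (not along the pixel's ray), 0 where there is no reading), "intrinsics" (3x3 intrinsics, pixels), "distortion" ([k1, k2, p1, p2, k3] as OpenCV has them; the pictures are not rectified), "camera_from_world" (4x4, takes a point from world to camera coordinates); the wrist camera has in their place "hand_eye" (4x4, takes a point from camera to tool coordinates, whose origin is the TCP and whose axes are the flange's). Camera axes: x right, y down, z forward; pixel columns grow to the right and rows downward; lengths in m; the calibration is good to about 2 mm. A picture is of the moment at which its call begins: read the wrist's pose just before it.
- arm.hand_in(): hands the job in; it is judged then, once.
The state is a dict: "clock": time; "joints": joint angles; "joint_velocities": joint speeds; "joint_efforts": joint torques, N m; "ee_pos": TCP position; "eef_rot": TCP orientation; "contact_force": force on the tool from outside, world axes, zero at the start; "moment": the same for the moment, N m; "gripper_width": finger opening in m; "grasp_force": force on a finger pad.
Only numpy, scipy, OpenCV 4.12 (cv2) and the standard library are available. Lean on these libraries where they do the work, as an engineer would, in place of code of your own. Each camera call takes 0.05 s, during which the arm holds its last target. There are 200 camera calls.

## Task

The bench scale rocks because the foot nearest the robot on the robot's right has lost its rubber pad. Push the wooden wedge along the bench, thin end first, under that foot until it is snug and takes up the gap, then press down firmly on the corner of the pan above that foot to check that the scale no longer rocks, and move clear. Only push and press: do not lift the wedge or the scale, leave the scale standing where it is, and leave the other things on the bench alone.

Things in the scene. Friction and masses are not known exactly. Their poses are not given: they have to be found in the camera images.
- wedge: Plain wooden wedge shim lying on the bench, 110 x 44 mm, about 50 g. Origin: centre of its underside. Its +x axis points to the thin end (2 mm thick, at x = +55 mm); the thick end is an upright flat face 20 mm high at x = -55 mm; the top slopes evenly. Its thin end starts 35 to 85 mm short of the short foot, roughly pointed at it. Jammed under the foot, it stays by friction.
- scale: Loose 5 kg bench scale, housing 220 x 200 mm under a steel pan 230 x 230 mm (top 78 mm high), indicator head to 190 mm high on its far (+x) side. Origin: at bench height below the pan's centre, z up. Steel disc feet at x = +-85, y = +-125 mm under lugs reaching to |y| = 143 mm; three have 8 mm rubber pads and carry it level. Lugs and housing are 28 mm above the bench. It slides only above 15 N.
- short_foot (a point): Centre of the underside of the foot without a pad, at x = -85, y = -125 mm in the scale's frame: a steel disc 28 mm across, 8 mm above the bench. Drive the wedge in along the scale's +y; that side is open. Snug, the foot's centre is about 32 mm from the wedge's origin towards the thin end (the thin end 37 mm past the disc's near edge); from there the push meets firm resistance.
- pan_corner (a point): Point on top of the pan, 78 mm above the bench, 30 mm in from both edges of its corner by the short foot: the place to press. A firm press is about 10 N; the pan is rigid once the foot is shimmed. Unshimmed, more than about 3 N rocks this corner down by 7 mm.
- offcut: flat wooden offcut 85 x 42 x 18 mm (not a wedge); a bystander
- tape_roll: cardboard ring 84 mm across, 24 mm high, lying flat; a bystander
- screwdriver: screwdriver lying on the bench; a bystander
- yarn_cone: upright cone of yarn, 110 mm across the base, 165 mm tall; a bystander
- spray_can: upright spray can, 60 mm across, 190 mm tall; a bystander
- weight: brass calibration weight, 44 mm across, 65 mm tall, upright; a bystander
Mind the look-alikes: they are no part of the job. Of the things shaped like the wedge, the wooden one is meant.

How it is judged:
By the outcome, as a careful person would: the job done as asked, in the order asked, and still so for the second after the job is handed in, with the robot touching nothing.
It also fails if it takes over 48 s, if anything falls off the work surface, if the arm or the gripper's body presses on something with over 40 N, if the wrist force passes 120 N, or if a joint passes its speed limit or range.

## Working session

There is one attempt and no reset: what is moved stays moved. The work goes in short steps, Python scripts to look and compute and a tool call to move; the robot and the scene stay as the last step left them, time stands still between calls to the robot, and variables do not carry over. Pictures are saved under pics/ and viewed, at most 10 in all, crops included, and the job is handed in when it is done.

Besides the shell and the picture viewer there is one more tool, called after "Request:" as name(argument=value, ...) on one line, values as JSON. drive_tool: Moves the arm, as the interface text tells. Its arguments: {"type":"object","properties":{"turn":{"type":"array","items":{"type":"array","items":{"type":"number"}}},"offset":{"type":"array","items":{"type":"array","items":{"type":"number"}}},"jaw":{"type":"array","items":{"type":"number"}},"grip_force":{"type":"number"}},"required":["turn","offset","jaw"]}

```bash
mkdir -p pics
cat > h.py <<'E'
import numpy as np, cv2
from cell import arm
def grab(n):
    f=arm.grab_frame(n); np.savez('%s.npz'%n,**f); return f
def load(n): return dict(np.load('%s.npz'%n))
def ray(f,px):
    p=cv2.undistortPoints(np.array(px,float).reshape(-1,1,2),f['intrinsics'],f['distortion']).reshape(-1,2)
    d=np.c_[p,np.ones(len(p))]; T=f['camera_from_world']; R,t=T[:3,:3],T[:3,3]
    return -R.T@t, d@R
def onplane(f,px,z):
    o,d=ray(f,px); s=(z-o[2])/d[:,2]; return o+d*s[:,None]
def bydepth(f):
    D=f['depth']; h,w=D.shape; g=np.stack(np.meshgrid(np.arange(w),np.arange(h)),-1).reshape(-1,2)
    o,d=ray(f,g); return (o+d*D.reshape(-1,1)).reshape(h,w,3)
E
python3 - <<'E'
from h import *
for n in('top','side'):
    f=grab(n); cv2.imwrite('pics/%s1.png'%n,cv2.resize(f['pixels'][:,:,::-1],(800,600),interpolation=cv2.INTER_CUBIC))
print(arm.read_state())
E
```

```text
{'clock': 0.1, 'joints': array([ 1.28276292,  0.68991345, -0.19457168,  1.56623811,  0.15729616,
        0.90254031, -0.21512079]), 'joint_velocities': array([-0.00127009, -0.00296644,  0.00076788, -0.00314325, -0.00051697,
       -0.00096706, -0.00044696]), 'joint_efforts': array([-3.37567159e-03, -5.40601766e+01, -1.27129566e+00, -1.58983648e+01,
        9.34671873e-03,  4.45096302e-03,  1.45442357e-05]), 'ee_pos': array([ 0.19749268, -0.59236777,  0.24155775]), 'eef_rot': array([-3.13989006e+00,  9.32724845e-05,  3.21926227e-01]), 'contact_force': array([-0.36228152, -0.30355691,  0.30499409]), 'moment': array([-0.01482188, -0.01732116, -0.0334601 ]), 'grasp_force': 0.0, 'gripper_width': 0.08579875757692712}
```

View pics/top1.png

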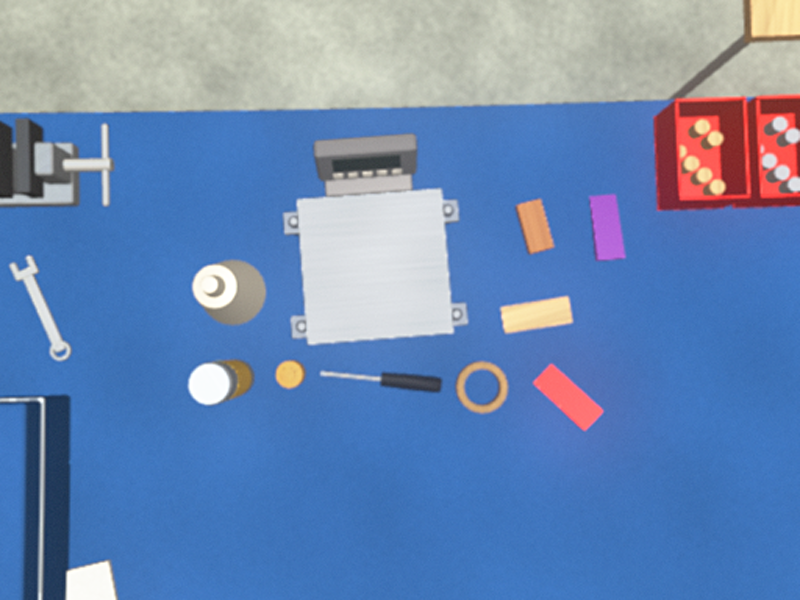

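View pics/side1.png

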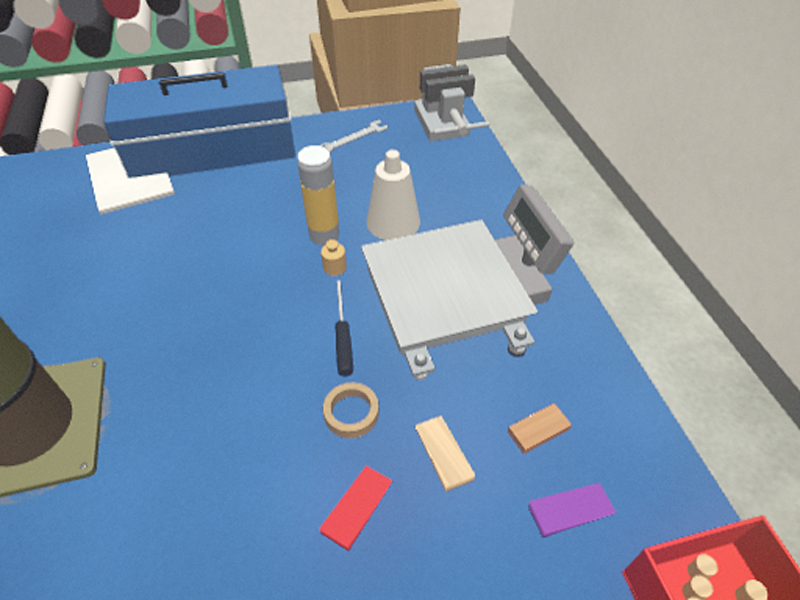

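The top view shows the scale pan at (305–450, 190–340), with the short-foot lug at (457, 314). The pale wooden wedge is at (537, 314), to the right of the lug. The offcut is the brown piece at (535, 226), and the red and purple wedges are decoys. Next I'll measure the pan and wedge.

Run:
```python
from h import *
f=load('top'); P=bydepth(f); s=800/512
hsv=cv2.cvtColor(f['pixels'],cv2.COLOR_RGB2HSV)
def box(m,c):
    n,l=cv2.connectedComponents(m.astype(np.uint8)); m=(l==l[c[1],c[0]])
    cs,_=cv2.findContours(m.astype(np.uint8),0,2); k=max(cs,key=cv2.contourArea)
    return m,k
# pan
Z=P[...,2]
m,k=box((abs(Z-0.078)<0.008)&(hsv[...,1]<60),(240,170))
k3=onplane(f,k.reshape(-1,2),0.078)
r=cv2.minAreaRect(k3[:,:2].astype(np.float32)); print('pan z',np.median(Z[m]),r,cv2.boxPoints(r))
# wedge
print(hsv[201,344])
m,k=box((hsv[...,0]<30)&(hsv[...,1]>40)&(hsv[...,2]>120),(344,201))
q=P[m]; print('wedge px',m.sum(),'box px',cv2.minAreaRect(k))
A=np.c_[q[:,:2],np.ones(len(q))]; c=np.linalg.lstsq(A,q[:,2],rcond=None)[0]; print('plane',c, 'z range',np.percentile(q[:,2],[3,50,97]))
k3=onplane(f,k.reshape(-1,2),0.01)
r=cv2.minAreaRect(k3[:,:2].astype(np.float32)); print(r,cv2.boxPoints(r)); 
r=cv2.minAreaRect(q[:,:2].astype(np.float32)); print(r,cv2.boxPoints(r)); 
# weight,tape,driver
for n,c in (('tape',(326,367)),):pass
f2=load('side'); P2=bydepth(f2)
for nm,u,v in (('lug',421,355),('wedgeNear',430,422),('wedgefar',460,480),('tape',350,435),('driver',345,350),('offcut',540,430),('red',356,505)):
    print(nm,P2[int(v/s),int(u/s)].round(4))
cv2.imwrite('pics/crop.png',cv2.resize(f2['pixels'][190:330,220:400,::-1],None,fx=4,fy=4,interpolation=cv2.INTER_CUBIC))
```

```text
pan z 0.0791966862046436 ((0.6806342005729675, 0.07413487136363983), (0.24885915219783783, 0.2294832319021225), 2.955869197845459) [[ 0.5504533   0.1823074 ]
 [ 0.562287   -0.04687052]
 [ 0.8108151  -0.03403766]
 [ 0.7989814   0.19514027]]
[ 22  79 250]
wedge px 736 box px ((343.01348876953125, 201.08108520507812), (16.933095932006836, 43.73012924194336), 80.53767395019531)
plane [-0.13454532  0.54168125  0.19891461] z range [0.00160625 0.01230924 0.02204594]
((0.5886518955230713, -0.19383421540260315), (0.04411359131336212, 0.11436472833156586), 7.9342193603515625) [[ 0.55891305 -0.14024389]
 [ 0.57469946 -0.2535138 ]
 [ 0.61839074 -0.24742454]
 [ 0.6026043  -0.13415462]]
((0.575056791305542, -0.09332862496376038), (0.04411211609840393, 0.31258678436279297), 7.694433212280273) [[ 0.5322732   0.05860446]
 [ 0.5741254  -0.2511679 ]
 [ 0.6178404  -0.24526171]
 [ 0.5759882   0.06451064]]
lug [ 0.5936 -0.0524  0.053 ]
wedgeNear [ 0.5842 -0.1422  0.0046]
wedgefar [ 0.5954 -0.2462  0.0208]
tape [ 0.4633 -0.1382  0.0151]
driver [0.4824 0.0045 0.0276]
offcut [ 0.7335 -0.2014  0.0177]
red [ 0.4491 -0.2409  0.0124]
```

View pics/crop.png

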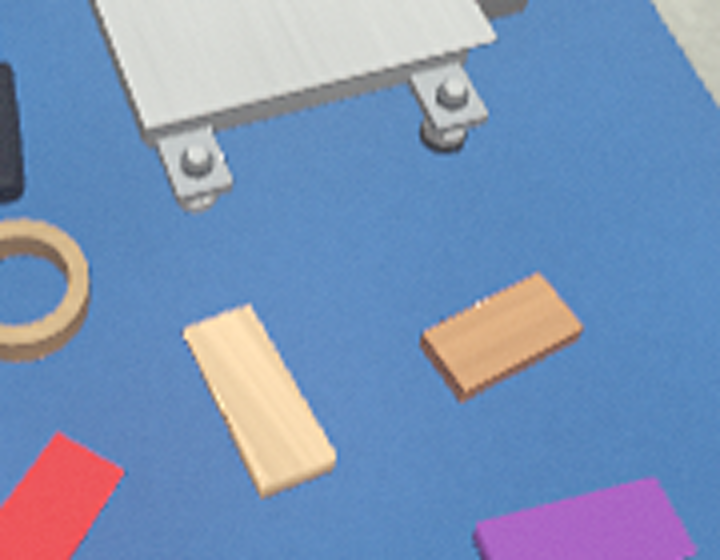

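The side crop shows the wedge's thin end at (217, 315), facing the bare foot at (197, 200). Its thick end is at (297, 480). I'll refine the foot from the lug bolt seen in both views, and the wedge from its corners at their true heights.

Run:
```python
from h import *
f=load('top'); g=load('side')
hsv=cv2.cvtColor(f['pixels'],cv2.COLOR_RGB2HSV)
def tri(a,b):
    o1,d1=ray(f,[a]);o2,d2=ray(g,[b]);A=np.c_[d1[0],-d2[0]];t=np.linalg.lstsq(A,o2-o1,rcond=None)[0]
    p,q=o1+d1[0]*t[0],o2+d2[0]*t[1];return (p+q)/2,np.linalg.norm(p-q)
s=1.5625
print('bolt short',tri((457/s,314/s),(269.25,229.25)),'bolt far',tri((448/s,210/s),(220+452/4,190+92/4)))
# four bolts on plane .058
for z in(.05,.058): print(onplane(f,np.array([(457,314),(448,210),(293,222),(301,327)])/s,z).round(4).tolist())
# wedge corners
m=((hsv[...,0]<30)&(hsv[...,1]>40)&(hsv[...,2]>120)).astype(np.uint8)
n,l=cv2.connectedComponents(m); k=cv2.findContours((l==l[201,344]).astype(np.uint8),0,1)[0][0]
print(onplane(f,[(0,0)],0)[0], 'cam',ray(f,[(0,0)])[0])
b=cv2.boxPoints(cv2.minAreaRect(k)); i=np.argsort(b[:,0])
th=onplane(f,b[i[:2]],.002);tk=onplane(f,b[i[2:]],.02)
c1,c2=th.mean(0),tk.mean(0);d=c1-c2
print('thin',c1,'thick',c2,'len',np.hypot(*d[:2]),'widths',np.linalg.norm(th[0]-th[1]),np.linalg.norm(tk[0]-tk[1]),'ang from +y',np.degrees(np.arctan2(-d[0],d[1])))
# pan near and side edges
P=bydepth(f); M=((abs(P[...,2]-.078)<.008)).astype(np.uint8)
pts=onplane(f,np.argwhere(M[120:218,190:290])[:,::-1]+[190,120],.078)
e=[]
for lo in np.arange(-.02,.16,.01):
    q=pts[(pts[:,1]>lo)&(pts[:,1]<lo+.01)]; e.append((lo+.005,q[:,0].min()))
print('near edge',np.polyfit(*np.array(e).T,1))
for nm,fn in(('right',np.min),('left',np.max)):
    e=[]
    for lo in np.arange(.58,.76,.01):
        q=pts[(pts[:,0]>lo)&(pts[:,0]<lo+.01)]; e.append((lo+.005,fn(q[:,1])))
    print(nm,np.polyfit(*np.array(e).T,1))
print(arm.tip_reach)
```

```text
bolt short (array([ 0.59182085, -0.05793863,  0.05176234]), np.float64(0.0017873065842786355)) bolt far (array([ 0.76084768, -0.0488229 ,  0.04958401]), np.float64(0.0006989393618823927))
[[0.591, -0.0579, 0.05], [0.7604, -0.0487, 0.05], [0.747, 0.2029, 0.05], [0.5769, 0.1936, 0.05]]
[[0.5907, -0.0571, 0.058], [0.759, -0.0479, 0.058], [0.7456, 0.2019, 0.058], [0.5767, 0.1926, 0.058]]
[1.13649321 0.68386031 0.        ] cam [0.54931216 0.06090651 1.19509954]
thin [ 0.58098924 -0.13861562  0.002     ] thick [ 0.59613125 -0.24770148  0.02      ] len 0.11013175510755188 widths 0.04440032891374034 0.04374186318259143 ang from +y 7.902626145378934
near edge [-0.03674551  0.56006914]
right [ 0.05090165 -0.07447601]
left [0.05096303 0.15355938]
0.011
```

Request:
drive_tool(turn=[[0,0,1.385],[0,0,1.385],[0,0,1.385],[0,0,1.385],[0,0,1.385],[0,0,1.385],[0,0,1.385],[0,0,1.385],[0,0,1.385],[0,0,1.385]], offset=[[393,384,-120],[393,384,-120],[393,384,-120],[393,384,-120],[393,384,-120],[393,384,-120],[393,384,-120],[393,384,-120],[393,384,-120],[393,384,-120]], jaw=[100,100,100,100,100,100,100,100,100,100])

```text
clock: 1.35
ee_pos: [0.5944, -0.2011, 0.1214]
eef_rot: [3.138, -0.005, 1.716]
contact_force: [-0.6, -0.1, 0.6]
gripper_width: 0.0855
grasp_force: 0.0
```

Request:
drive_tool(turn=[[0,0,0],[0,0,0]], offset=[[0,0,0],[0,0,0]], jaw=[100,100])

```text
clock: 1.6
ee_pos: [0.5894, -0.2111, 0.1222]
eef_rot: [-3.14, 0.001, 1.704]
contact_force: [-0.2, 0.2, -0.1]
gripper_width: 0.0854
grasp_force: 0.0
```

```bash
cat >> h.py <<'E'
from scipy.spatial.transform import Rotation as Ro
def wrist():
    s=arm.read_state(); f=grab('wrist')
    T=np.eye(4);T[:3,:3]=Ro.from_euler('xyz',s['eef_rot']).as_matrix();T[:3,3]=s['ee_pos']
    f['camera_from_world']=np.linalg.inv(T@f['hand_eye']); return f
def wedge(f):
    hsv=cv2.cvtColor(f['pixels'],cv2.COLOR_RGB2HSV); P=bydepth(f)
    m=((hsv[...,0]>15)&(hsv[...,0]<30)&(hsv[...,1]>40)&(hsv[...,2]>120)&(abs(P[...,0]-.592)<.06)&(P[...,1]<-.04)&(P[...,1]>-.28)&(P[...,2]<.03)).astype(np.uint8)
    k=max(cv2.findContours(m,0,1)[0],key=cv2.contourArea)
    b=cv2.boxPoints(cv2.minAreaRect(k)); y=onplane(f,b,.01)[:,1]; i=np.argsort(-y)
    th=onplane(f,b[i[:2]],.002);tk=onplane(f,b[i[2:]],.02);c1,c2=th.mean(0),tk.mean(0);d=c1-c2
    print('thin',c1.round(4),'thick',c2.round(4),'len',np.hypot(*d[:2]).round(4),'w',np.linalg.norm(th[0]-th[1]).round(4),np.linalg.norm(tk[0]-tk[1]).round(4),'ang',np.degrees(np.arctan2(-d[0],d[1])).round(2))
    return b
E
python3 - <<'E'
from h import *
f=wrist(); print(arm.read_state()['ee_pos'],arm.read_state()['eef_rot']); print(wedge(f))
cv2.imwrite('pics/w1.png',f['pixels'][:,:,::-1])
E
```

```text
[ 0.58956029 -0.21104525  0.12240059] [-3.14066302e+00  1.16209157e-03  1.70408484e+00]
thin [ 0.5827 -0.1387  0.002 ] thick [ 0.5972 -0.246   0.02  ] len 0.1083 w 0.0425 0.0453 ang 7.72
[[229.  88.]
 [287.  88.]
 [287. 233.]
 [229. 233.]]
```

View pics/w1.png

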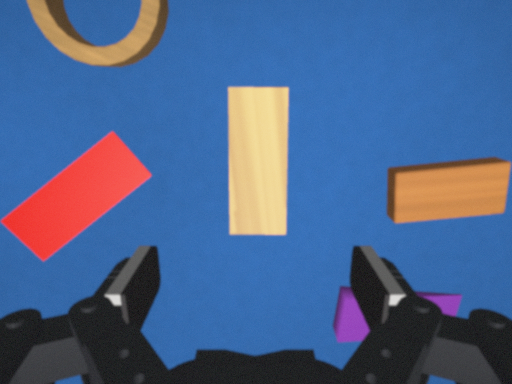

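The wrist view shows the wedge at (229–287, 88–233), between the open fingers, and it agrees with the top view. I'll lower the open jaws around it as a loose fork. That lets me nudge it sideways and square it to the scale without gripping.

Request:
drive_tool(turn=[[0,0,0.005],[0,0,0.005],[0,0,0.005],[0,0,0.005],[0,0,0.005],[0,0,0.005],[0,0,0.005]], offset=[[2,3,-40],[2,3,-80],[2,3,-100],[2,3,-108],[2,3,-108],[2,3,-108],[2,3,-108]], jaw=[100,100,100,100,60,60,60], grip_force=20)

```text
clock: 2.52
ee_pos: [0.5934, -0.2061, 0.0154]
eef_rot: [3.14, 0.001, 1.712]
contact_force: [0.6, 0.1, -0.1]
gripper_width: 0.0517
grasp_force: 0.0
```

Request:
drive_tool(turn=[[0,0,0],[0,0,-0.05],[0,0,-0.1],[0,0,-0.14],[0,0,-0.14],[0,0,-0.14],[0,0,-0.09],[0,0,-0.09],[0,0,-0.09]], offset=[[0,0,0],[2,0,0],[4,0,0],[6,0,0],[6,0,0],[6,0,0],[6,0,0],[6,0,0],[6,0,0]], jaw=[54,54,54,54,54,54,54,60,60])

```text
clock: 3.65
ee_pos: [0.5986, -0.2059, 0.0143]
eef_rot: [-3.142, -0.0, 1.622]
contact_force: [0.0, -0.7, -1.0]
gripper_width: 0.0508
grasp_force: 0.0
```

Run:
```python
from h import *
f=wrist(); print(arm.read_state()['ee_pos'],arm.read_state()['eef_rot']); print(wedge(f).tolist()); wedge(grab('top'))
cv2.imwrite('pics/w2.png',f['pixels'][:,:,::-1])
```

```text
[ 0.59862807 -0.20596419  0.014276  ] [ 3.14159219e+00 -8.97647270e-05  1.62168235e+00]
thin [ 0.5935 -0.1353  0.002 ] thick [ 0.6021 -0.2444  0.02  ] len 0.1094 w 0.0433 0.0482 ang 4.53
[[198.71310424804688, 100.24372863769531], [300.94818115234375, 97.23680114746094], [308.0484313964844, 338.6456298828125], [205.8133544921875, 341.65252685546875]]
thin [ 0.5929 -0.137   0.002 ] thick [ 0.5977 -0.1982  0.02  ] len 0.0613 w 0.0412 0.0406 ang 4.43
```

View pics/w2.png

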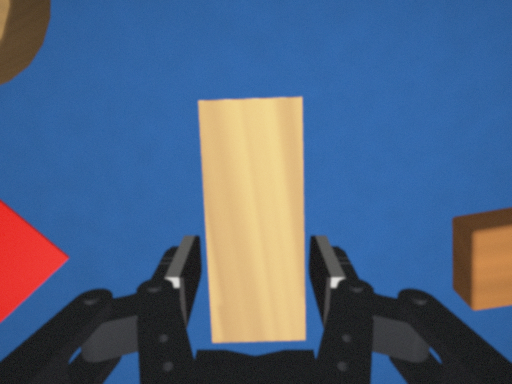

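The wedge is now within about 1° and 2 mm of the line. I'll nudge it a little more, then back out and go behind it.

Request:
drive_tool(turn=[[0,0,-0.04],[0,0,-0.075],[0,0,-0.075],[0,0,-0.075],[0,0,0],[0,0,0],[0,0,0]], offset=[[0,0,0],[1,0,0],[1,0,0],[1,0,0],[1,0,0],[1,0,0],[1,0,0]], jaw=[54,54,54,54,54,62,100])

```text
clock: 4.62
ee_pos: [0.5997, -0.206, 0.0143]
eef_rot: [3.142, -0.0, 1.621]
contact_force: [-1.1, -0.4, -0.6]
gripper_width: 0.0697
grasp_force: 0.0
```

Request:
drive_tool(turn=[[0,0,0],[0,0,0],[0,0,0],[0,0,0],[0,0,0],[0,0,0]], offset=[[0,0,0],[0,0,40],[0,0,80],[2,-30,110],[3,-65,110],[3,-65,110]], jaw=[100,100,100,100,0,0])

```text
clock: 5.38
ee_pos: [0.6017, -0.2759, 0.1244]
eef_rot: [-3.141, 0.004, 1.615]
contact_force: [1.0, 0.7, -0.5]
gripper_width: 0.0518
grasp_force: 0.0
```

Run:
```python
from h import *
f=wrist(); print(arm.read_state()['ee_pos'],arm.read_state()['eef_rot']); print(wedge(f).tolist()); wedge(grab('top'))
```

```text
[ 0.60194055 -0.27281373  0.12412123] [-3.14115292e+00  8.90164463e-04  1.61824172e+00]
thin [ 0.5967 -0.1457  0.002 ] thick [ 0.6019 -0.2443  0.02  ] len 0.0987 w 0.0426 0.0451 ang 3.05
[[223.75003051757812, 0.00208282470703125], [285.9956970214844, -0.5166397094726562], [287.2246398925781, 146.95648193359375], [224.97897338867188, 147.47518920898438]]
thin [ 0.5955 -0.1371  0.002 ] thick [ 0.6016 -0.2444  0.02  ] len 0.1075 w 0.0421 0.0415 ang 3.24
```

Request:
drive_tool(turn=[[0,0,0.004],[0,0,0.004],[0,0,0.004],[0,0,0.004],[0,0,0.004],[0,0,0.004]], offset=[[1,-2,0],[1,-2,-40],[1,-2,-80],[1,-2,-103],[1,-2,-109],[1,-2,-109]], jaw=[0,0,0,0,0,0])

```text
clock: 6.22
ee_pos: [0.6044, -0.2727, 0.0159]
eef_rot: [3.14, 0.0, 1.626]
contact_force: [0.7, -0.5, -0.9]
gripper_width: -0.0002
grasp_force: 0.0
```

Request:
drive_tool(turn=[[0,0,0],[0,0,0],[0,0,0],[0,0,0],[0,0,0],[0,0,0],[0,0,0],[0,0,0],[0,0,0],[0,0,0]], offset=[[0,4,0],[-0.5,8,0],[-0.7,13,0],[-1,18,0],[-1.3,24,0],[-1.6,30,0],[-2,37,0],[-2.4,44,0],[-2.7,50,0],[-2.7,50,0]], jaw=[0,0,0,0,0,0,0,0,0,0])

```text
clock: 7.48
ee_pos: [0.6011, -0.2218, 0.0153]
eef_rot: [-3.142, -0.001, 1.627]
contact_force: [-0.2, -0.7, 0.1]
gripper_width: -0.0002
grasp_force: 0.0
```

Run:
```python
from h import *
f=wrist(); print(arm.read_state()['ee_pos'],arm.read_state()['eef_rot']); print(wedge(f).tolist()); wedge(grab('top'))
```

```text
[ 0.60102488 -0.22245676  0.01529739] [-3.14155959e+00 -2.73887664e-04  1.62643185e+00]
thin [ 0.5953 -0.1137  0.002 ] thick [ 0.6007 -0.21    0.02  ] len 0.0964 w 0.0439 0.048 ang 3.19
[[198.0, 0.0], [310.0, 0.0], [310.0, 243.0], [198.0, 243.0]]
thin [ 0.5934 -0.1009  0.002 ] thick [ 0.5998 -0.2089  0.02  ] len 0.1082 w 0.0421 0.0415 ang 3.39
```

Request:
drive_tool(turn=[[0,0,0],[0,0,0],[0,0,0],[0,0,0],[0,0,0],[0,0,0],[0,0,0],[0,0,0],[0,0,0],[0,0,0]], offset=[[-0.3,5,0],[-0.6,11,0],[-1,18,0],[-1.4,25,0],[-1.8,32,0],[-2.1,39,0],[-2.5,45,0],[-2.8,50,0],[-3,54,0],[-3,54,0]], jaw=[0,0,0,0,0,0,0,0,0,0])

```text
clock: 8.82
ee_pos: [0.5981, -0.1684, 0.0154]
eef_rot: [3.141, -0.0, 1.626]
contact_force: [0.4, -0.5, 0.0]
gripper_width: -0.0002
grasp_force: 0.0
```

Run:
```python
from h import *
f=wrist(); print(arm.read_state()['ee_pos'],arm.read_state()['contact_force']); wedge(f)
t=grab('top'); wedge(t)
cv2.imwrite('pics/w3.png',np.hstack([f['pixels'][:300,130:400,::-1],cv2.resize(grab('side')['pixels'][190:290,220:360,::-1],(420,300))]))
```

```text
[ 0.59805756 -0.16882865  0.01533837] [-0.24037061 -0.36457605  0.27336135]
thin [ 0.5935 -0.069   0.002 ] thick [ 0.5961 -0.1572  0.02  ] len 0.0883 w 0.0444 0.0477 ang 1.71
thin [ 0.592  -0.0547  0.002 ] thick [ 0.5968 -0.1548  0.02  ] len 0.1001 w 0.0421 0.0415 ang 2.72
```

View pics/w3.png

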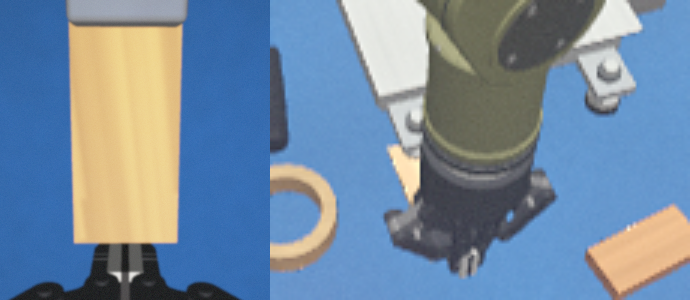

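The left half shows the wedge straight under the lug, with its thick face flush against the shut fingers at (125, 243). The last few millimetres go in slowly while I watch the force.

Request:
drive_tool(turn=[[0,0,0],[0,0,0],[0,0,0],[0,0,0],[0,0,0],[0,0,0]], offset=[[-0.1,2,0],[-0.2,4,0],[-0.3,6,0],[-0.4,8,0],[-0.5,9,0],[-0.5,9,0]], jaw=[0,0,0,0,0,0])

```text
clock: 9.72
ee_pos: [0.5975, -0.1598, 0.0153]
eef_rot: [3.141, -0.0, 1.626]
contact_force: [-0.3, -0.4, -1.2]
gripper_width: -0.0002
grasp_force: 0.0
```

Request:
drive_tool(turn=[[0,0,0],[0,0,0],[0,0,0]], offset=[[-0.1,1,0],[-0.1,1.5,0],[-0.1,1.5,0]], jaw=[0,0,0])

```text
clock: 10.1
ee_pos: [0.5974, -0.1584, 0.0154]
eef_rot: [3.141, -0.0, 1.626]
contact_force: [-1.2, -0.1, 0.7]
gripper_width: 0.0003
grasp_force: 0.0
```

Request:
drive_tool(turn=[[0,0,0],[0,0,0],[0,0,0]], offset=[[0,0.7,0],[-0.1,1.5,0],[-0.1,1.5,0]], jaw=[0,0,0])

```text
clock: 10.48
ee_pos: [0.5973, -0.1567, 0.0153]
eef_rot: [3.142, -0.0, 1.626]
contact_force: [-0.0, -0.2, 0.2]
gripper_width: -0.0001
grasp_force: 0.0
```

Request:
drive_tool(turn=[[0,0,0],[0,0,0],[0,0,0]], offset=[[0,0.5,0],[-0.1,1,0],[-0.1,1,0]], jaw=[0,0,0])

```text
clock: 10.85
ee_pos: [0.5972, -0.1558, 0.0153]
eef_rot: [3.142, -0.0, 1.626]
contact_force: [0.4, -0.4, -0.2]
gripper_width: -0.0001
grasp_force: 0.0
```

Request:
drive_tool(turn=[[0,0,0],[0,0,0],[0,0,0]], offset=[[0,0.5,0],[0,1,0],[0,1,0]], jaw=[0,0,0])

```text
clock: 11.22
ee_pos: [0.5972, -0.1548, 0.0153]
eef_rot: [3.141, -0.0, 1.626]
contact_force: [-0.6, 0.4, 0.0]
gripper_width: -0.0002
grasp_force: 0.0
```

Request:
drive_tool(turn=[[0,0,0],[0,0,0],[0,0,0]], offset=[[0,0.5,0],[-0.1,1,0],[-0.1,1,0]], jaw=[0,0,0])

```text
clock: 11.6
ee_pos: [0.5971, -0.154, 0.0153]
eef_rot: [3.142, 0.0, 1.626]
contact_force: [0.4, 0.3, 0.0]
gripper_width: 0.0
grasp_force: 0.2
```

Request:
drive_tool(turn=[[0,0,0],[0,0,0],[0,0,0]], offset=[[0,0.5,0],[0,1,0],[0,1,0]], jaw=[0,0,0])

```text
clock: 11.98
ee_pos: [0.597, -0.1534, 0.0153]
eef_rot: [-3.142, 0.001, 1.626]
contact_force: [0.2, -1.4, -0.3]
gripper_width: 0.0001
grasp_force: 0.9
```

Request:
drive_tool(turn=[[0,0,0],[0,0,0],[0,0,0]], offset=[[0,0.5,0],[-0.1,1,0],[-0.1,1,0]], jaw=[0,0,0])

```text
clock: 12.35
ee_pos: [0.597, -0.1528, 0.0154]
eef_rot: [3.142, 0.001, 1.625]
contact_force: [0.7, -3.5, -0.2]
gripper_width: -0.0002
grasp_force: 2.0
```

Run:
```python
from h import *
f=wrist(); print(arm.read_state()['ee_pos'],arm.read_state()['contact_force']); wedge(f)
```

```text
[ 0.59694724 -0.15275307  0.01533078] [-0.18683751 -4.20414022 -0.68165843]
thin [ 0.5938 -0.0735  0.002 ] thick [ 0.5969 -0.142   0.02  ] len 0.0685 w 0.0452 0.0464 ang 2.55
```

Request:
drive_tool(turn=[[0,0,0],[0,0,0],[0,0,0]], offset=[[0,0.5,0],[0,1,0],[0,1,0]], jaw=[0,0,0])

```text
clock: 12.78
ee_pos: [0.5969, -0.1524, 0.0153]
eef_rot: [-3.141, 0.002, 1.625]
contact_force: [-0.4, -4.6, -0.5]
gripper_width: -0.0
grasp_force: 2.9
```

Request:
drive_tool(turn=[[0,0,0],[0,0,0]], offset=[[0,0.5,0],[0,0.5,0]], jaw=[0,0])

```text
clock: 13.02
ee_pos: [0.5969, -0.1523, 0.0153]
eef_rot: [-3.141, 0.002, 1.625]
contact_force: [-0.5, -5.9, -1.1]
gripper_width: 0.0003
grasp_force: 3.1
```

Request:
drive_tool(turn=[[0,0,0],[0,0,0],[0,0,0]], offset=[[0,0.5,0],[0,1,0],[0,1,0]], jaw=[0,0,0])

```text
clock: 13.4
ee_pos: [0.5968, -0.1521, 0.0153]
eef_rot: [-3.141, 0.003, 1.624]
contact_force: [-0.4, -7.5, -0.1]
gripper_width: -0.0003
grasp_force: 3.7
```

Run:
```python
from h import *
s=arm.read_state();print(s['ee_pos'],s['contact_force'])
```

```text
[ 0.59683848 -0.15206262  0.01533454] [-0.42344066 -7.52264454 -0.08633985]
```

The force rises to 7.5 N with hardly any movement, so the wedge is snug. Next I'll back off, lift and check.

Request:
drive_tool(turn=[[0,0,0],[0,0,0],[0,0,0],[0,0,0],[0,0,0],[0,0,0],[0,0,0],[0,0,0]], offset=[[0,-4,0],[1,-15,0],[1,-30,0],[1,-40,30],[1,-40,80],[1,-40,130],[1,-40,135],[1,-40,135]], jaw=[0,0,0,0,0,0,0,0])

```text
clock: 14.4
ee_pos: [0.5976, -0.1902, 0.1503]
eef_rot: [-3.142, 0.0, 1.625]
contact_force: [0.1, 0.3, -0.1]
gripper_width: 0.0
grasp_force: 0.0
```

Run:
```python
from h import *
f=wrist(); s=arm.read_state();print(s['ee_pos'],s['eef_rot'],s['contact_force']); wedge(f)
t=grab('top'); print(onplane(t,np.array([(448,210),(293,222),(301,327)])/1.5625,.05).round(4).tolist())
# near edge of pan from wrist depth
P=bydepth(f); q=P[abs(P[...,2]-.078)<.006]; print(len(q),np.median(q[:,2]),q.min(0),q.max(0))
M=abs(P[...,2]-.078)<.006
cv2.imwrite('pics/w4.png',f['pixels'][:,:,::-1])
```

```text
[ 0.5970105  -0.1899344   0.14924618] [-3.13961256e+00 -3.47132490e-04  1.62531522e+00] [ 0.21808812 -0.23620863 -0.3508471 ]
thin [ 0.5928 -0.0542  0.002 ] thick [ 0.5974 -0.1401  0.02  ] len 0.086 w 0.0423 0.0439 ang 3.13
[[0.7604, -0.0487, 0.05], [0.747, 0.2029, 0.05], [0.5769, 0.1936, 0.05]]
  return _methods._mean(a, axis=axis, dtype=dtype,
  ret = ret.dtype.type(ret / rcount)
Traceback (most recent call last):
ValueError: zero-size array to reduction operation minimum which has no identity
```

The wedge is on the line, with its thick face at y ≈ -0.141 against the expected -0.144. Next I'll move above the pan corner.

Request:
drive_tool(turn=[[0,0,0],[0,0,0],[0,0,0],[0,0,0],[0,0,0],[0,0,0],[0,0,0],[0,0,0]], offset=[[-2,40,0],[-4,90,0],[-6,140,0],[-8,173,0],[-8,173,-30],[-8,173,-50],[-8,173,-57],[-8,173,-57]], jaw=[0,0,0,0,0,0,0,0])

```text
clock: 15.5
ee_pos: [0.5894, -0.0165, 0.0924]
eef_rot: [-3.14, -0.0, 1.626]
contact_force: [-0.2, 0.5, 0.6]
gripper_width: 0.0003
grasp_force: 0.0
```

Request:
drive_tool(turn=[[0,0,0],[0,0,0],[0,0,0]], offset=[[0,0,-1],[0,0,-2.5],[0,0,-2.5]], jaw=[0,0,0])

```text
clock: 15.88
ee_pos: [0.5902, -0.0165, 0.0912]
eef_rot: [3.141, 0.0, 1.626]
contact_force: [-0.4, -0.3, -1.0]
gripper_width: -0.0004
grasp_force: 0.0
```

Request:
drive_tool(turn=[[0,0,0],[0,0,0],[0,0,0]], offset=[[0,0,-1],[0,0,-2],[0,0,-2]], jaw=[0,0,0])

```text
clock: 16.25
ee_pos: [0.5901, -0.0165, 0.0891]
eef_rot: [3.141, 0.0, 1.626]
contact_force: [-0.8, -0.0, 4.2]
gripper_width: 0.0003
grasp_force: 1.8
```

Request:
drive_tool(turn=[[0,0,0],[0,0,0],[0,0,0]], offset=[[0,0,-0.5],[0,0,-1],[0,0,-1]], jaw=[0,0,0])

```text
clock: 16.62
ee_pos: [0.5901, -0.0165, 0.0891]
eef_rot: [3.141, 0.001, 1.626]
contact_force: [-3.0, -0.7, 11.6]
gripper_width: -0.0003
grasp_force: 5.7
```

At 11.6 N the pan doesn't move (TCP z stays at 0.0891). I'll hold briefly, then move clear.

Request:
drive_tool(turn=[[0,0,0],[0,0,0],[0,0,0],[0,0,0]], offset=[[0,0,0],[0,0,0],[0,0,0],[0,0,0]], jaw=[0,0,0,0])

```text
clock: 17.12
ee_pos: [0.5901, -0.0164, 0.0891]
eef_rot: [3.141, 0.0, 1.626]
contact_force: [-2.9, -0.8, 11.4]
gripper_width: -0.0002
grasp_force: 5.7
```

Request:
drive_tool(turn=[[0,0,0],[0,0,0],[0,0,0],[0,0,0],[0,0,0],[0,0,0],[0,0,0],[0,0,0],[0,0,0],[0,0,0]], offset=[[0,0,3],[0,0,25],[0,0,70],[0,0,120],[-10,-50,150],[-50,-100,150],[-80,-150,150],[-110,-200,150],[-120,-240,150],[-120,-240,150]], jaw=[0,0,0,0,0,0,0,0,0,0])

```text
clock: 18.38
ee_pos: [0.4679, -0.2609, 0.2372]
eef_rot: [-3.14, 0.002, 1.618]
contact_force: [0.0, -0.0, 0.3]
gripper_width: 0.0001
grasp_force: 0.0
```

Run:
```python
from h import *
s=arm.read_state();print(s['ee_pos'],s['contact_force'],s['clock'])
t=grab('top'); wedge(t); g=grab('side')
cv2.imwrite('pics/fin.png',np.hstack([cv2.resize(t['pixels'][100:290,110:400,::-1],(400,262)),cv2.resize(g['pixels'][170:301,200:400,::-1],(400,262))]))
```

```text
[ 0.46793148 -0.26088242  0.23723932] [ 0.03015422 -0.02896157  0.31182458] 18.375
thin [ 0.5924 -0.06    0.002 ] thick [ 0.5961 -0.1397  0.02  ] len 0.0798 w 0.0423 0.0417 ang 2.64
```

View pics/fin.png

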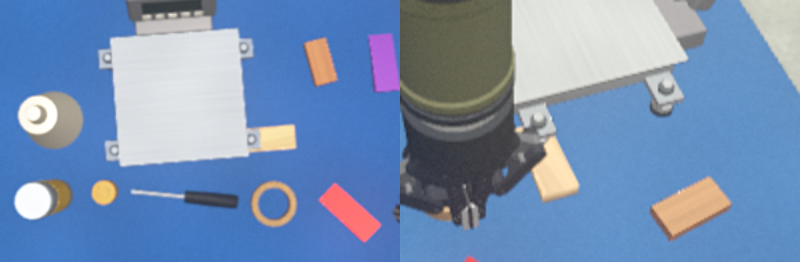

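The final views show the wedge seated under the short foot at (252, 140). The scale and the other items haven't moved, and the arm is clear.

```bash
python3 -c "
from cell import arm
print(arm.hand_in())"
```

```text
the job is handed in; nothing more can be done
None
```

The wooden wedge is snug under the short foot, the pan corner held an 11 N press without rocking, the arm is clear, and the job was handed in at about 18.5 s; the hand-in gave no verdict.

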